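# Hang the batch tag on the rail and slide it up to the sprung stop

### The arm

A 7-joint arm with a two-finger parallel gripper is mounted at the origin on a cart in front of the work surface, level with it; the furniture and walls round the work are solid. World frame = base frame: x ahead of the robot, y to its left, z up, the work surface at z = 0. Lengths are in m, angles in rad, forces in N, time in s.
With the tool pointing down it reaches from about 0.425 to 0.875 m from the base axis. Payload 8.4 kg.
Tool frame: the origin (TCP) lies at the very end of the fingers, on their centre line; the grasp point (between the pads) lies 19 mm behind it; z points along the fingers, y is the line along which they close (so a half turn about z gives the same grasp; the last joint's range is limited). The gripper opens to 85 mm and grips with 20 to 120 N. Pads are 22 mm wide; open, the fingers measure 114 mm over their backs; the gripper's body (76 mm by 85 mm) begins 54 mm behind the grasp point. The pads swing forward as they close: fully open they stand 13 mm farther back than shut.
Start: joints at [-1.362, 0.333, 0.04, 1.465, -0.013, 1.343, -0.059], TCP at [0.197, 0.619, 0.231] pointing down, gripper open.
Joint ranges: [-2.58, 2.58], [-0.38, 2.09], [-1.3, 1.39], [0.25, 2.4], [-1.5, 4.64], [0.08, 2.09], [-2.65, 2.65]. Speed limits (rad/s): [2.22, 2.22, 2.79, 2.79, 3.14, 3.14, 3.14].

### API

Orientations are given as a 3x3 rotation matrix whose columns are the frame's x, y, z axes.
In Python, from plant import manip, optics, job, finder gives the robot as it stands.
- The arm moves only by the tool move_arm, never from a script. Its argument "deltas" is a list of rows, each a list of 2 entries, a list of its own where there are three numbers: the shift along the world's x, y, z in mm, then the turn, a rotation vector about the world's x, y, z in rad. In form: [[[dx, dy, dz], [rx, ry, rz]], ...]. A call has 1 to 20 rows; each row shifts and turns the commanded pose from where the row before left it; what a row does not reach is not made up. A row lasts 1/8 s, in which the tool goes at most 62.5 mm and 10.7 degrees, less where a joint would pass 70% of its speed; a pose out of reach is approached as far as the arm can. A call with a gripper value outside its range is refused whole. "gripper" is the opening, from -1 (shut) to 1 (fully open), set as the call begins (left out, the last holds). The fingers move at their own pace and stop on an object; the grip force is fixed at half the most. Time passes only in rows, so rows that do not move let the fingers close. It gives the time, the measured TCP pose, the force, the opening and the grip force at its end, in the units of the state.
- manip.observe(): the state, without advancing time (a new reading comes with each control period).
- optics.grab_frame(name): name is "side" or "top"; returns (picture, depth): 480x640x3 uint8, red, green, blue; 480x640 float32, m along the optical axis (not along the pixel's ray), 0 where there is no reading.
- optics.get_calibration(name): a dict with "fx", "fy", "cx", "cy" (pixels), "dist_coeffs" ([k1, k2, p1, p2, k3] as OpenCV has them; the pictures are not rectified), "rvec" (rotation vector, rad) and "tvec" (3), from world to camera coordinates, as OpenCV has them. Camera axes: x right, y down, z forward; pixel columns grow to the right and rows downward; lengths in m; the calibration is good to about 2 mm. A picture is of the moment at which its call begins. get_calibration takes no time and is no camera call.
- job.finish_job(): hands the job in; it is judged then, once.
Trained networks look in the newest picture that a camera, given by its name, has taken for a name from the list of things; names that differ only in an ending like _2 or _b are one class to them, and where a whole thing is asked for, a point or a joint stands for the part that bears it (a point fixed in the world has none). Each returns a list of dicts, best first, with "conf" (0 to 1); they miss things now and then, are a little off and sometimes report something else, mostly with a low value. They report only what shows in the picture. A call takes as long as a camera call.
- finder.masks_of(camera, label): "pixels" (480x640 bool, what is visible of it) and "rect" ([left, top, right, bottom] in pixels, round what is visible of it).
- finder.mark_of(camera, label): "location" ([column, row] in pixels: a listed point, or the origin of a listed thing).
The state is a dict: "time": time; "qpos": joint angles; "qd": joint speeds; "tau": joint torques, N m; "position": TCP position; "eef_rot": TCP orientation; "contact_force": force on the tool from outside, world axes, zero at the start; "ft_torque": the same for the moment, N m; "width": finger opening in m; "grip_force": force on a finger pad.
Only numpy, scipy, OpenCV 4.12 (cv2) and the standard library are available. Lean on these libraries where they do the work, as an engineer would, in place of code of your own. Each camera call takes 0.05 s, during which the arm holds its last target. There are 200 camera calls.

### The job

Take the metal batch tag out of its slanted holder and hook it over the right half of the rail, clear of the stop (right as the robot sees it). Then slide it left along the rail until it has pushed the stop's sprung sleeve fully home, and leave it hanging there by its hook, holding the sleeve in. Leave the bottle, the jar and the tin where they stand.

Things in the scene. Friction and masses are not known exactly. Their poses are not given: they have to be found in the camera images.
- tag: Loose aluminium hanging tag, 0.2-0.4 kg, 80 mm wide (y), 187 mm tall (z). Origin: middle of the plate's lower edge, z up to the grip tab, x normal to the plate. Plate 6 mm thick, z 0-82 mm; above it a hook (see hook_seat) and a grey grip tab (see tab). At the start it stands in the holder, leaning 30 to 35 degrees, top towards the holder's -x.
- hook_seat (a point): Tag point (0, 0, 130 mm), tag axes: where the rail's axis lies when hung. Hook: C of 5 mm strip, 36 mm wide, open to +x. Step at z 80-86 mm, upright leg at x -16 to -11, arch of 11 mm inner radius about z 126 (outer top z 142), lip at x 11 to 16 ending at z 117: rail enters from +x through the 31 mm opening between step and lip, then the tag is lowered.
- tab (a point): Tag point (0, 0, 167 mm), tag axes: place to grip, 20 mm below the top of the plain grey grip tab, which is 10 mm thick (x), 32 mm wide (y), z 142 to 187 mm.
- holder: Fixed grey plastic pocket on a base 120 x 110 x 8 mm, about 80 mm high; origin on the table below the middle of the pocket's floor (30 mm up); x away from the robot when unturned. Pocket 55 mm deep, 10 x 90 mm inside, leaning 30 degrees towards its -x: the tag is drawn out along its own length.
- rail: Fixed steel rail: round bar 14 mm thick, 360 mm long, along its y (left when unturned), axis 165 mm up, on posts 172 mm either side of the middle, each with a foot 130 x 32 x 12 mm across the rail. Origin on the table under the middle. The tag hangs with its x along the rail's x (away from the robot).
- rail_mid (a point): The middle of the rail, on its axis, axes as the rail's. The right half of the rail is at negative y.
- sleeve (a joint): Travel (m) of the stop's sprung sleeve: 0 out, 0.012 home; grows as it is pushed left (rail +y); spring 0.5 N. Steel ring 32 mm in diameter, 20 mm long, round the rail, right of a dark clamp collar 38 mm in diameter. Clamped at a different place each time, not measured: its free (right) face is 40 to 100 mm left of the rail's middle.
- bottle: Bystander: brown bottle, 62 mm in diameter, 129 mm tall, origin at its foot.
- jar: Bystander: white jar with a lid, 57 mm in diameter, 59 mm tall, origin at its foot.
- tin: Bystander: open metal tin, 64 mm in diameter, 40 mm tall, origin at its foot.

How it is judged:
On the way, in this order (a step that is already met when the one before it is completed fails the run):
1. the tag is hooked on the right half of the rail, clear of the sleeve (x of hook_seat in the frame of rail_mid between -0.008 and 0.008 m and z of hook_seat in the frame of rail_mid between -0.008 and 0.008 m and angle between tag's own z axis and vertical below 0.35 rad and angle between the y axis of tag and the y axis of rail, either way round below 0.35 rad and y of hook_seat in the frame of rail_mid between -0.17 and 0 m and value of joint sleeve below 0.002 m and contact force between tag and rail above 0.5 N), for 0.2 s.
2. the tag, still hooked on the rail, has pushed the sleeve home (x of hook_seat in the frame of rail_mid between -0.008 and 0.008 m and z of hook_seat in the frame of rail_mid between -0.008 and 0.008 m and angle between tag's own z axis and vertical below 0.35 rad and angle between the y axis of tag and the y axis of rail, either way round below 0.35 rad and y of hook_seat in the frame of rail_mid between 0.02 and 0.13 m and value of joint sleeve above 0.008 m), for 0.2 s.
At the end, for the whole second after the job is handed in: The tag hangs at rest by its hook on the left half of the rail (hook seat within 6 mm sideways and 5 mm in height of the rail's axis, tag within 10 degrees of upright and within 8.6 degrees of square to the rail) and holds the sleeve at least 8 mm in of its 12 mm; it is released (x of hook_seat in the frame of rail_mid between -0.006 and 0.006 m and z of hook_seat in the frame of rail_mid between -0.005 and 0.005 m and angle between tag's own z axis and vertical below 0.17 rad and angle between the y axis of tag and the y axis of rail, either way round below 0.15 rad and y of hook_seat in the frame of rail_mid between 0.02 and 0.13 m and value of joint sleeve above 0.008 m and contact force between tag and rail above 0.5 N and linear speed of tag below 0.03 m/s and contact force between the fingers and tag below 0.05 N); the robot touches nothing.
It fails at once if the bottle is displaced by more than 30 mm or tipped (distance of bottle from where it was at the start of the episode above 0.03 m or angle between bottle's own z axis and vertical above 0.4 rad).
It fails at once if the jar is displaced by more than 30 mm or tipped (distance of jar from where it was at the start of the episode above 0.03 m or angle between jar's own z axis and vertical above 0.4 rad).
It fails at once if the tin is displaced by more than 30 mm or tipped (distance of tin from where it was at the start of the episode above 0.03 m or angle between tin's own z axis and vertical above 0.4 rad).
It also fails if it takes over 56 s, if anything falls off the work surface, if the arm or the gripper's body presses on something with over 40 N, if the wrist force passes 120 N, or if a joint passes its speed limit or range.

## Working session

There is one attempt and no reset: what is moved stays moved. The work goes in short steps, Python scripts to look and compute and a tool call to move; the robot and the scene stay as the last step left them, time stands still between calls to the robot, and variables do not carry over. Pictures are saved under pics/ and viewed, at most 10 in all, crops included, and the job is handed in when it is done.

Besides the shell and the picture viewer there is one more tool, called after ">>>" by a JSON object that holds its "api" and its "payload". move_arm: Moves the arm, as the interface text tells. Its arguments: {"type":"object","properties":{"deltas":{"type":"array","items":{"type":"array"}},"gripper":{"type":"number"}},"required":["deltas"]}

```bash
mkdir -p pics; cat > h.py <<'E'
import numpy as np, cv2
from plant import manip, optics, job, finder
def cal(n):
    c=optics.get_calibration(n);K=np.array([[c['fx'],0,c['cx']],[0,c['fy'],c['cy']],[0,0,1.]])
    return K,np.array(c['dist_coeffs'],float),cv2.Rodrigues(np.array(c['rvec'],float))[0],np.array(c['tvec'],float).ravel()
def cloud(n,d):
    K,D,R,t=cal(n);v,u=np.mgrid[:480,:640]
    p=cv2.undistortPoints(np.stack([u.ravel(),v.ravel()],1).astype(float)[:,None],K,D)[:,0].reshape(480,640,2)
    X=np.dstack([p*d[...,None],d]);W=(X-t)@R;W[d==0]=np.nan;return W
def proj(n,P):
    K,D,R,t=cal(n);return cv2.projectPoints(np.array(P,float).reshape(-1,3),cv2.Rodrigues(R)[0],t,K,D)[0][:,0]
def save(im,f): cv2.imwrite('pics/'+f,im[...,::-1])
E
python3 - <<'E'
from h import *
np.set_printoptions(precision=4,suppress=True)
s=manip.observe();print(s['time'],s['position'],s['width'])
for n in ('side','top'):
    im,d=optics.grab_frame(n);save(im,n+'0.png');W=cloud(n,d);np.savez(n+'0.npz',im=im,d=d,W=W)
    K,D,R,t=cal(n);print(n,'cam at',-R.T@t,'axis',R[2])
    for l in ('tag','holder','rail','sleeve','bottle','jar','tin'):
        for m in finder.masks_of(n,l)[:1]:
            P=W[m['pixels']];P=P[~np.isnan(P[:,0])];np.save(f'm_{n}_{l}.npy',m['pixels'])
            print(l,round(m['conf'],2),m['rect'],len(P),np.percentile(P,[2,50,98],axis=0).round(3).tolist() if len(P) else 0)
    for l in ('tag','hook_seat','tab','holder','rail','rail_mid'):
        for m in finder.mark_of(n,l)[:1]: print('mark',l,round(m['conf'],2),np.round(m['location'],1))
E
```

```text
0.0 [0.1968 0.619  0.2304] 0.08543731480194379
side cam at [0.3544 0.611  0.8026] axis [ 0.2249 -0.7073 -0.6702]
tag 0.85 [366.6, 155.1, 408.8, 210.4] 710 [[0.473, -0.439, 0.022], [0.514, -0.291, 0.113], [0.554, -0.258, 0.185]]
holder 0.82 [331.4, 182.8, 391.9, 239.0] 1706 [[0.508, -0.344, 0.003], [0.558, -0.274, 0.009], [0.621, -0.24, 0.081]]
rail 0.59 [250.6, 192.8, 357.5, 396.9] 2374 [[0.547, -0.181, -0.001], [0.607, -0.139, 0.162], [0.665, 0.197, 0.177]]
sleeve 0.76 [265.9, 282.2, 287.3, 301.5] 282 [[0.595, 0.096, 0.159], [0.606, 0.112, 0.176], [0.625, 0.129, 0.182]]
bottle 0.69 [384.2, 338.4, 430.6, 412.0] 2349 [[0.35, 0.109, 0.001], [0.377, 0.15, 0.091], [0.406, 0.161, 0.13]]
jar 0.9 [418.7, 274.8, 448.1, 317.2] 1010 [[0.338, -0.105, 0.001], [0.363, -0.062, 0.056], [0.389, -0.049, 0.061]]
tin 0.58 [246.3, 244.7, 275.5, 279.3] 806 [[0.711, -0.118, 0.0], [0.744, -0.092, 0.019], [0.773, -0.055, 0.04]]
mark tag 0.93 [360.9 209.7]
mark hook_seat 0.64 [393.1 174.5]
mark tab 0.68 [400.1 169.3]
mark holder 0.63 [356.7 222. ]
mark rail_mid 0.7 [294.9 256.7]
top cam at [ 0.4907 -0.0846  
[... 178 characters left out ...]
, 423.5, 274.7] 1487 [[0.509, -0.343, -0.0], [0.578, -0.28, 0.011], [0.625, -0.24, 0.084]]
rail 0.6 [194.5, 205.5, 353.5, 260.6] 2062 [[0.551, -0.166, -0.001], [0.61, -0.003, 0.019], [0.673, 0.208, 0.18]]
sleeve 0.62 [223.4, 220.7, 242.4, 236.8] 190 [[0.597, 0.098, 0.002], [0.612, 0.112, 0.176], [0.63, 0.146, 0.186]]
bottle 0.88 [215.7, 307.4, 242.4, 335.9] 515 [[0.36, 0.103, 0.025], [0.384, 0.125, 0.126], [0.408, 0.152, 0.134]]
jar 0.84 [304.7, 318.6, 325.1, 339.0] 415 [[0.34, -0.102, 0.047], [0.366, -0.077, 0.059], [0.391, -0.052, 0.065]]
mark tag 0.55 [393.9 247.6]
mark hook_seat 0.91 [408.5 276.8]
mark tab 0.66 [407.  282.9]
mark holder 0.77 [396.6 249.2]
mark rail_mid 0.73 [273.4 227.6]
```

```bash
cat > fit.py <<'E'
from h import *
from scipy.spatial import cKDTree
np.set_printoptions(precision=4,suppress=True)
for n in ('side','top'):
    z=np.load(n+'0.npz');W=z['W'];im=z['im']
    # rail bar: points near z .15-.175 in mask
    m=np.load(f'm_{n}_rail.npy');P=W[m];P=P[(P[:,2]>.155)&(P[:,2]<.178)]
    c=np.median(P,0);a=np.polyfit(P[:,1],P[:,0],1);r=P[:,0]-np.polyval(a,P[:,1]);k=abs(r)<.008
    a=np.polyfit(P[k,1],P[k,0],1);print(n,'rail x=%.4f y + %.4f'%tuple(a),'y range',np.percentile(P[k,1],[0.5,99.5]),'ztop',np.percentile(P[k,2],[50,90,97]),len(P))
    # tag
    m=np.load(f'm_{n}_tag.npy');m=cv2.erode(m.astype(np.uint8),np.ones((2,2)))>0;P=W[m];P=P[(P[:,2]>.06)&(P[:,2]<.2)&(P[:,1]>-.36)]
    c=P.mean(0);print('tag mean',c,len(P));u,s,v=np.linalg.svd(P-c);print(v, s)
    T=P[P[:,2]>.155];print('tab pts',len(T),T.mean(0),np.percentile(T,[3,97],axis=0).tolist())
    m=np.load(f'm_{n}_holder.npy');P=W[m];B=P[(P[:,2]<.014)&(P[:,2]>.004)]
    print('holder base rect',cv2.minAreaRect((B[:,:2]*1000).astype(np.float32)))
im=np.load('side0.npz')['im'];a=cv2.resize(im[130:290,230:460],(0,0),fx=2.6,fy=2.6,interpolation=2)
im=np.load('top0.npz')['im'];b=cv2.resize(im[190:345,185:435],(598,371),interpolation=2);
save(cv2.resize(im,(640,480)),'t.png')
a=a[:,:598];out=np.zeros((a.shape[0]+371,598,3),np.uint8);out[:a.shape[0]]=a;out[a.shape[0]:]=b;out=cv2.resize(out,None,fx=598/out.shape[0],fy=598/out.shape[0]);save(out,'c0.png')
E
python3 fit.py
```

```text
side rail x=-0.0028 y + 0.6081 y range [-0.1651  0.2005] ztop [0.1706 0.1755 0.1771] 1181
tag mean [ 0.5116 -0.2894  0.1261] 587
[[ 0.5398  0.0373 -0.841 ]
 [-0.0947  0.9954 -0.0166]
 [ 0.8365  0.0886  0.5408]] [0.9459 0.3444 0.1809]
tab pts 125 [ 0.4821 -0.2903  0.1726] [[0.47129728954592737, -0.3068053334073775, 0.1564580563714346], [0.4957344707166773, -0.28115631341505226, 0.18611969740558423]]
holder base rect ((565.0186157226562, -294.19036865234375), (119.144775390625, 114.58795928955078), 3.3765268325805664)
top rail x=-0.0012 y + 0.6118 y range [-0.1642  0.1968] ztop [0.1707 0.1754 0.1769] 839
tag mean [ 0.5178 -0.2952  0.1295] 632
[[-0.5418 -0.0005  0.8405]
 [-0.0552  0.9979 -0.0349]
 [-0.8387 -0.0653 -0.5407]] [1.0932 0.3901 0.1359]
tab pts 174 [ 0.4862 -0.2965  0.1741] [[0.47142129032721475, -0.31104998466223943, 0.15640163513349634], [0.5012917267720094, -0.2815275632836036, 0.18841266117790773]]
holder base rect ((567.8286743164062, -291.5306701660156), (119.9607925415039, 109.67485046386719), 2.673380136489868)
```

View pics/side0.png

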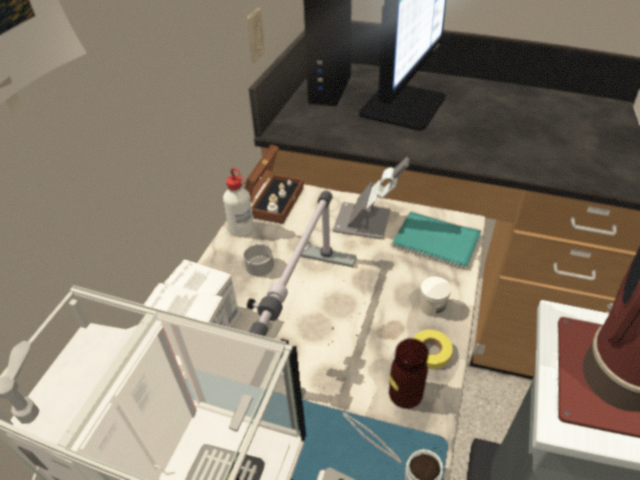

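View pics/c0.png

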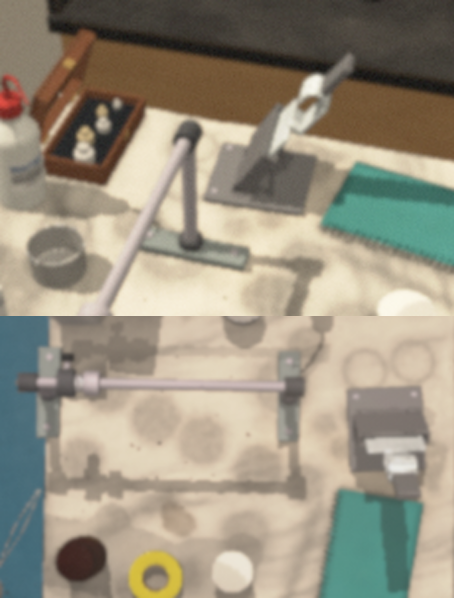

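The views show the tag leaning in its holder (side ≈ 385,190), the stop near the rail's left end (≈ 272,302), and a clear path between holder and rail. Next I fit the models to the point clouds.

```bash
cat > model.py <<'E'
from h import *
from scipy.optimize import least_squares
from scipy.spatial.transform import Rotation as Ro
def box(p,lo,hi):
    c=(np.array(lo)+hi)/2;h=(np.array(hi)-lo)/2;q=abs(p-c)-h
    return np.linalg.norm(np.maximum(q,0),axis=1)+np.minimum(q.max(1),0)
def sdf(p):
    p=p*1000
    d=[box(p,[-3,-40,0],[3,40,82]),box(p,[-16,-18,80],[3,18,86]),box(p,[-16,-18,80],[-11,18,126]),box(p,[11,-18,117],[16,18,126]),box(p,[-5,-16,142],[5,16,187])]
    q=p-[0,0,126];r=np.hypot(q[:,0],q[:,2]);a=np.stack([abs(r-13.5)-2.5,abs(q[:,1])-18,-q[:,2]],1)
    d.append(np.linalg.norm(np.maximum(a,0),axis=1)+np.minimum(a.max(1),0))
    return np.min(d,0)
def fit_tag(P,R0,o0):
    def f(v): 
        R=Ro.from_rotvec(v[:3]).as_matrix()@R0; return sdf((P-o0-v[3:])@R)
    s=least_squares(f,np.zeros(6),loss='soft_l1',f_scale=2,x_scale=[.05]*3+[.005]*3)
    return Ro.from_rotvec(s.x[:3]).as_matrix()@R0,o0+s.x[3:],np.median(abs(f(s.x)))
def fit_rail(P):
    f=lambda v:(np.hypot((P[:,0]-v[0]-v[1]*P[:,1])/np.hypot(1,v[1]),P[:,2]-v[2])-.007)*1000
    s=least_squares(f,[.61,0,.165],loss='soft_l1',f_scale=1);return s.x
E
cat > a.py <<'E'
from model import *
np.set_printoptions(precision=4,suppress=True)
z=np.array([-.54,-.03,.84]);z/=np.linalg.norm(z);y=np.array([-.06,.998,0]);x=np.cross(y,z);x/=np.linalg.norm(x);y=np.cross(z,x);R0=np.stack([x,y,z],1)
A=[];B=[]
for n in ('side','top'):
    W=np.load(n+'0.npz')['W'];m=np.load(f'm_{n}_tag.npy');P=W[m];P=P[(P[:,2]>.07)&(P[:,2]<.21)&(P[:,1]>-.36)]
    A.append(P);o0=np.array([.484,-.293,.173])-.167*z
    m=np.load(f'm_{n}_rail.npy');Q=W[m];Q=Q[(Q[:,2]>.155)&(Q[:,2]<.176)&(abs(Q[:,0]-.61)<.012)&(Q[:,1]<.07)&(Q[:,1]>-.14)];B.append(Q)
for P,Q in list(zip(A,B))+[(np.vstack(A),np.vstack(B))]:
    R,o,e=fit_tag(P,R0,o0);print('tag o',o,'tab',o+.167*R[:,2],'med mm',e);print(R);print('rail',fit_rail(Q))
for n in ('side','top'):
    W=np.load(n+'0.npz')['W'].reshape(-1,3);r=np.hypot(W[:,0]-.6095,W[:,2]-.165);k=(r>.011)&(r<.022)&(W[:,1]>.05)&(W[:,1]<.22)&(W[:,2]>.155)
    for lo in np.arange(.08,.2,.004):
        q=k&(W[:,1]>lo)&(W[:,1]<=lo+.004);print('%.3f:%d %.4f'%(lo,q.sum(),np.median(r[q]) if q.any() else 0),end='  ')
    print()
    for l in('rail_mid','tab','hook_seat'): print(l,proj(n,dict(rail_mid=[.6095,.017,.165],tab=o+.167*R[:,2],hook_seat=o+.13*R[:,2])[l]))
    # obstacles near left of rail, above z .1
    k=(abs(W[:,0]-.58)<.15)&(W[:,1]>.15)&(W[:,1]<.4)&(W[:,2]>.19);print('high pts left',k.sum(),np.percentile(W[k],[2,50,98],axis=0) if k.any() else '')
print(manip.observe()['eef_rot'])
E
python3 a.py
```

```text
tag o [ 0.5782 -0.2952  0.0311] tab [ 0.4826 -0.2995  0.1681] med mm 0.5914115532305804
[[ 0.8186 -0.052  -0.572 ]
 [ 0.0454  0.9986 -0.0258]
 [ 0.5726 -0.0049  0.8198]]
rail [0.6106 0.001  0.1646]
tag o [ 0.5791 -0.2912  0.033 ] tab [ 0.484  -0.2969  0.1702] med mm 1.1337835181427027
[[ 0.8193 -0.0651 -0.5696]
 [ 0.0554  0.9979 -0.0344]
 [ 0.5706 -0.0034  0.8212]]
rail [0.6121 0.0004 0.1651]
tag o [ 0.5786 -0.2928  0.0321] tab [ 0.4836 -0.2988  0.1693] med mm 1.1568424219184892
[[ 0.8206 -0.0569 -0.5686]
 [ 0.0443  0.9984 -0.036 ]
 [ 0.5698  0.0043  0.8218]]
rail [ 0.6111 -0.0002  0.1649]
0.080:0 0.0000  0.084:0 0.0000  0.088:0 0.0000  0.092:2 0.0132  0.096:24 0.0144  0.100:39 0.0150  0.104:42 0.0151  0.108:36 0.0151  0.112:51 0.0147  0.116:34 0.0136  0.120:6 0.0115  0.124:2 0.0178  0.128:36 0.0174  0.132:49 0.0182  0.136:49 0.0181  0.140:45 0.0180  0.144:60 0.0182  0.148:125 0.0158  0.152:3 0.0165  0.156:0 0.0000  0.160:0 0.0000  0.164:0 0.0000  0.168:0 0.0000  0.172:0 0.0000  0.176:12 0.0122  0.180:29 0.0120  0.184:24 0.0120  0.188:29 0.0120  0.192:25 0.0124  0.196:22 0.0122  
rai
[... 231 characters left out ...]
2:0 0.0000  0.096:17 0.0139  0.100:18 0.0161  0.104:24 0.0156  0.108:25 0.0169  0.112:21 0.0168  0.116:11 0.0153  0.120:10 0.0122  0.124:7 0.0143  0.128:25 0.0156  0.132:22 0.0173  0.136:22 0.0187  0.140:22 0.0191  0.144:25 0.0186  0.148:24 0.0187  0.152:3 0.0148  0.156:1 0.0114  0.160:0 0.0000  0.164:0 0.0000  0.168:2 0.0123  0.172:0 0.0000  0.176:3 0.0141  0.180:14 0.0127  0.184:16 0.0147  0.188:15 0.0138  0.192:15 0.0138  0.196:15 0.0144  
rail_mid [[274.1766 228.3947]]
tab [[408.6714 284.6339]]
hook_seat [[406.2591 275.6833]]
high pts left 6334 [[0.5212 0.2677 0.2036]
 [0.6206 0.3229 0.279 ]
 [0.7234 0.3967 0.2854]]
[[-0.953  0.303 -0.   ]
 [ 0.303  0.953  0.   ]
 [ 0.     0.    -1.   ]]
```

>>> {"api": "move_arm", "payload": {"deltas": [[[0,0,57],[0,0,-0.1]],[[0,0,57],[0,0,-0.1]],[[0,0,57],[0,0,-0.1]],[[32,-52,0],[0,0,-0.1]],[[32,-52,0],[0,0,-0.1]],[[32,-52,0],[0,0,-0.1]],[[32,-52,0],[0,0,-0.1]],[[32,-52,0],[0,0,-0.1]],[[32,-45,0],[0,0,-0.1]],[[32,-45,0],[0,0,-0.1]],[[32,-45,0],[0,0,-0.1]],[[32,-45,0],[0,0,-0.11]],[[5,-60,0],[0,0,0]],[[5,-60,0],[0,0,0]],[[5,-60,0],[0,0,0]],[[-8,-60,0],[0.007,-0.12,0]],[[-8,-60,0],[0.007,-0.12,0]],[[-8,-60,0],[0.007,-0.12,0]],[[-8,-60,0],[0.007,-0.12,0]],[[-8,-60,0],[0.007,-0.12,0]]], "gripper": 1}}

```text
time: 3.9
position: [0.4652, -0.2712, 0.4021]
eef_rot: [[-0.062, 0.853, 0.519], [0.998, 0.049, 0.04], [0.009, 0.52, -0.854]]
contact_force: [1.8, -0.5, 0.6]
width: 0.0853
grip_force: 0.0
```

>>> {"api": "move_arm", "payload": {"deltas": [[[0,0,0],[0,0,0]],[[0,0,0],[0,0,0]],[[-5,0,-43],[0,0,0]],[[-5,0,-43],[0,0,0]],[[-4,0,-43],[0,0,0]],[[-3,0,-43],[0,0,0]],[[0,0,0],[0,0,0]],[[0,0,0],[0,0,0]]]}}

```text
time: 4.9
position: [0.4496, -0.2701, 0.2313]
eef_rot: [[-0.062, 0.855, 0.516], [0.998, 0.048, 0.04], [0.009, 0.517, -0.856]]
contact_force: [-0.5, -0.6, 0.6]
width: 0.0851
grip_force: 0.0
```

```bash
python3 - <<'E'
from model import *
np.set_printoptions(precision=4,suppress=True)
a=[]
for n in ('side','top'):
    im,d=optics.grab_frame(n);a.append(im)
    for l in('tab','hook_seat'):
        for m in finder.mark_of(n,l)[:1]: print(n,l,round(m['conf'],2),np.round(m['location'],1))
save(np.hstack([cv2.resize(a[0][120:270,310:450],(400,428)),cv2.resize(a[1][210:330,345:455],(392,428))]),'pre.png')
s=manip.observe();print(s['time'],s['position'],s['eef_rot'],s['contact_force'])
E
```

```text
side tab 0.74 [402.3 166. ]
side hook_seat 0.57 [390.7 172.9]
top tab 0.61 [409.6 284.5]
top hook_seat 0.55 [406.  277.1]
5.2 [ 0.4483 -0.2713  0.2303] [[-0.0596  0.8548  0.5156]
 [ 0.9982  0.046   0.0391]
 [ 0.0097  0.517  -0.856 ]] [-0.0272  0.1749  0.4807]
```

View pics/pre.png

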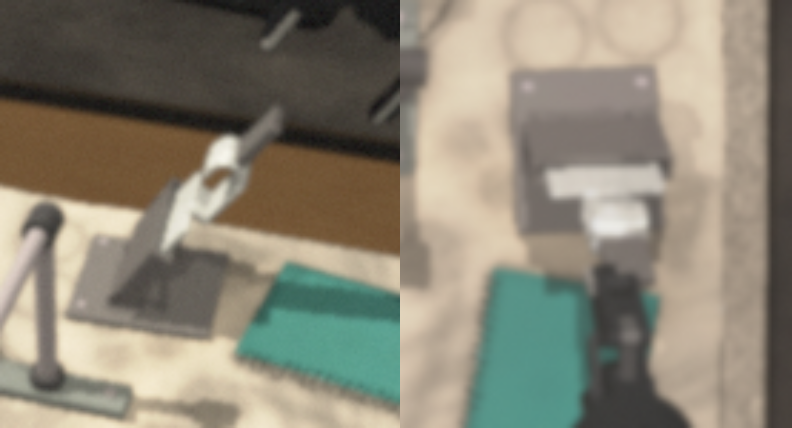

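>>> {"api": "move_arm", "payload": {"deltas": [[[-2,-15,-1],[0.002,-0.03,0]],[[-3,-15,-1],[0.002,-0.03,0]],[[0,0,0],[0,0,0]],[[10,1,-15],[0,0,0]],[[10,1,-15],[0,0,0]],[[10,1,-15],[0,0,0]],[[10,0,-15],[0,0,0]],[[11,0,-14],[0,0,0]],[[0,0,0],[0,0,0]],[[0,0,0],[0,0,0]]]}}

```text
time: 6.45
position: [0.494, -0.2975, 0.1536]
eef_rot: [[-0.061, 0.823, 0.565], [0.998, 0.044, 0.043], [0.011, 0.566, -0.824]]
contact_force: [0.1, 0.2, 1.0]
width: 0.0858
grip_force: 0.0
```

```bash
python3 - <<'E'
from h import *
a=[]
for n in ('side','top'):
    im,d=optics.grab_frame(n);a.append(im)
save(np.hstack([cv2.resize(a[0][120:270,310:450],(400,428)),cv2.resize(a[1][210:330,345:455],(392,428))]),'pre2.png')
E
```

```text
(no output)
```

View pics/pre2.png

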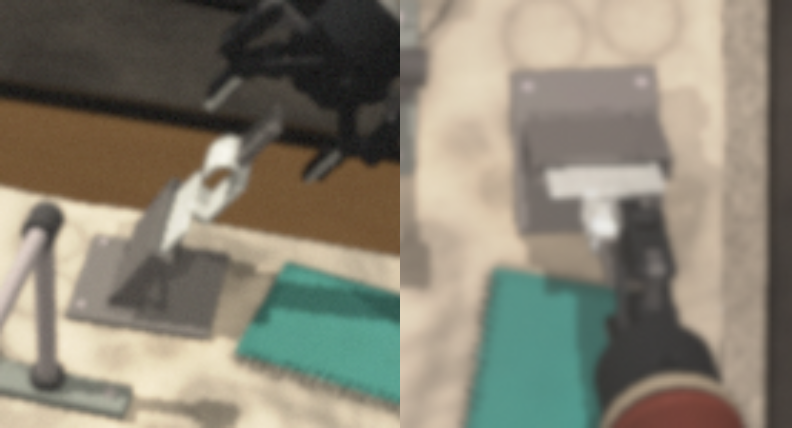

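```bash
python3 - <<'E'
from h import *
s=manip.observe();p=s['position'];R=np.array(s['eef_rot'])
tab=np.array([.4836,-.2988,.1693]);tz=np.array([-.5686,-.036,.8218])
q=[p-.013*R[:,2]+.0427*R[:,1],p-.013*R[:,2]-.0427*R[:,1],p,tab,tab+.02*tz]
for n,o,k in(('side',(310,120),(400/140,428/150)),('top',(345,210),(392/110,428/120))):
    print(n,np.round((proj(n,q)-o)*k+(0 if n=='side' else np.array([400,0]))).tolist())
E
```

```text
side [[212.0, 105.0], [300.0, 170.0], [246.0, 148.0], [261.0, 133.0], [278.0, 117.0]]
top [[629.0, 207.0], [622.0, 314.0], [622.0, 250.0], [627.0, 266.0], [632.0, 284.0]]
```

```bash
python3 - <<'E'
from h import *
s=manip.observe();p=s['position'];R=np.array(s['eef_rot'])
for n in('top','side'):
    im,d=optics.grab_frame(n);W=cloud(n,d).reshape(-1,3);L=(W-p)@R*1000
    for lo in range(-60,6,8):
        k=(L[:,2]>lo)&(L[:,2]<lo+8)&(abs(L[:,0])<35)&(abs(L[:,1])>33)&(abs(L[:,1])<70)&(W[:,2]>.09)
        if k.sum()>4: print(n,lo,k.sum(),'x',np.percentile(L[k,0],[5,50,95]).round(),'y',np.percentile(L[k,1],[5,50,95]).round())
    k=(L[:,2]>-50)&(L[:,2]<6)&(abs(L[:,0])<35)&(abs(L[:,1])<15);print('tab',k.sum(),np.percentile(L[k],[5,50,95],axis=0).round().tolist() if k.any() else '')
E
```

```text
top -60 8 x [13. 15. 15.] y [40. 50. 55.]
top -44 10 x [ 5. 14. 15.] y [-44.  49.  60.]
top -36 18 x [-2. 11. 14.] y [-44.  56.  59.]
top -28 28 x [-3. 10. 14.] y [-45.  48.  57.]
top -20 8 x [-5. 10. 13.] y [-41.  50.  53.]
tab 74 [[-1.0, -2.0, -39.0], [13.0, 5.0, -15.0], [18.0, 8.0, 4.0]]
side -60 54 x [ 5. 11. 16.] y [-62. -46.  58.]
side -52 65 x [-7.  8. 13.] y [-55. -44.  54.]
side -44 58 x [-3.  9. 14.] y [-53.  42.  54.]
side -36 55 x [-3.  8. 14.] y [-55. -43.  54.]
side -28 54 x [-3.  9. 13.] y [-55. -43.  54.]
side -20 27 x [-4.  9. 13.] y [-48. -43.  47.]
tab 171 [[-14.0, -4.0, -37.0], [10.0, 3.0, -19.0], [18.0, 5.0, 3.0]]
```

>>> {"api": "move_arm", "payload": {"deltas": [[[0,0,0],[0,0,0]],[[0,0,0],[0,0,0]],[[0,0,0],[0,0,0]],[[0,0,0],[0,0,0]],[[0,0,0],[0,0,0]],[[0,0,0],[0,0,0]],[[0,0,0],[0,0,0]],[[0,0,0],[0,0,0]]], "gripper": -1}}

```text
time: 7.65
position: [0.4945, -0.2981, 0.1539]
eef_rot: [[-0.061, 0.822, 0.566], [0.998, 0.044, 0.043], [0.01, 0.567, -0.823]]
contact_force: [2.5, 1.0, 6.3]
width: 0.0093
grip_force: 58.8
```

>>> {"api": "move_arm", "payload": {"deltas": [[[-4,0,6],[0,0,0]],[[-4,-1,6],[0,0,0]],[[-4,0,6],[0,0,0]],[[0,0,0],[0,0,0]]]}}

```text
time: 8.15
position: [0.4818, -0.2988, 0.1713]
eef_rot: [[-0.06, 0.823, 0.565], [0.998, 0.043, 0.043], [0.011, 0.567, -0.824]]
contact_force: [2.1, 1.7, 0.7]
width: 0.0095
grip_force: 62.6
```

>>> {"api": "move_arm", "payload": {"deltas": [[[-5,0,7],[0,0,0]],[[-5,-1,7],[0,0,0]],[[-5,0,7],[0,0,0]],[[-5,-1,7],[0,0,0]],[[-5,0,7],[0,0,0]],[[-5,-1,7],[0,0,0]],[[-5,0,7],[0,0,0]],[[-5,0,7],[0,0,0]],[[-5,0,8],[0,0,0]],[[0,0,20],[0,0,0]],[[0,0,20],[0,0,0]],[[0,0,0],[0,0,0]]]}}

```text
time: 9.65
position: [0.4372, -0.3028, 0.2769]
eef_rot: [[-0.06, 0.822, 0.567], [0.998, 0.044, 0.041], [0.009, 0.568, -0.823]]
contact_force: [0.1, 0.2, -3.4]
width: 0.0093
grip_force: 62.2
```

>>> {"api": "move_arm", "payload": {"deltas": [[[0,5,5],[-0.009,0.15,0]],[[0,5,5],[-0.009,0.15,0]],[[0,5,0],[-0.009,0.15,0]],[[0,5,0],[-0.008,0.15,-0.02]],[[10,30,0],[0,0,-0.03]],[[10,30,-5],[0,0,0]],[[15,40,-5],[0,0,0]],[[15,40,-5],[0,0,0]],[[15,40,-10],[0,0,0]],[[10,30,-10],[0,0,0]],[[8,10,0],[0,0,0]],[[0,0,0],[0,0,0]],[[0,0,0],[0,0,0]]]}}

```text
time: 11.28
position: [0.5197, -0.0636, 0.2504]
eef_rot: [[-0.002, 1.0, 0.001], [1.0, 0.002, 0.008], [0.008, 0.001, -1.0]]
contact_force: [-0.5, -0.3, -4.3]
width: 0.0096
grip_force: 62.2
```

```bash
cat > inhand.py <<'E'
from model import *
import sys
np.set_printoptions(precision=4,suppress=True)
s=manip.observe();p=s['position'];R=np.array(s['eef_rot']);print(p,R.tolist())
x,y,z=R[:,1],R[:,0],-R[:,2];R0=np.stack([x,y,z],1);o0=p-.148*z
A=[]
for n in('side','top'):
    im,d=optics.grab_frame(n);W=cloud(n,d);save(im,n+sys.argv[1]+'.png')
    P=W.reshape(-1,3);L=(P-o0)@R0
    k=(abs(L[:,1])<.048)&(L[:,2]>-.01)&(L[:,2]<.142)&(abs(L[:,0])<.026);P=P[k]
    if n=='side' or k.sum()>150: A.append(P)
    r,o,e=fit_tag(P,R0,o0);print(n,k.sum(),'o',o,'seat',o+.13*r[:,2],'e',e,'rotvec rel tool',Ro.from_matrix(r@R0.T).as_rotvec())
r,o,e=fit_tag(np.vstack(A),R0,o0);print('both o',o,'seat',o+.13*r[:,2],e,'rv',Ro.from_matrix(r@R0.T).as_rotvec());print(r)
a=cv2.imread('pics/side%s.png'%sys.argv[1]);
E
python3 inhand.py 3
```

```text
[ 0.5197 -0.0636  0.2504] [[-0.002144010148121382, 0.9999967446089524, 0.0013834709907928414], [0.9999660662509441, 0.0021329357907117915, 0.007957193696592656], [0.007954216938023858, 0.0014004843484714926, -0.9999673840063448]]
side 775 o [ 0.5192 -0.0675  0.1018] seat [ 0.5191 -0.0654  0.2318] e 0.3610705828662546 rotvec rel tool [-0.0236  0.0004 -0.0059]
top 0 o [ 0.5199 -0.0625  0.1024] seat [ 0.5198 -0.0635  0.2324] e nan rotvec rel tool [0. 0. 0.]
both o [ 0.5192 -0.0675  0.1018] seat [ 0.5191 -0.0654  0.2318] 0.3610705828662546 rv [-0.0236  0.0004 -0.0059]
[[ 1.      0.0038 -0.001 ]
 [-0.0037  0.9999  0.0156]
 [ 0.001  -0.0156  0.9999]]
  return _methods._mean(a, axis=axis, dtype=dtype,
  ret = ret.dtype.type(ret / rcount)
```

>>> {"api": "move_arm", "payload": {"deltas": [[[0,0,-13],[0,0,0]],[[0,0,-13],[0,0,0]],[[0,0,-12],[0,0,0]],[[20,0,0],[0,0,0]],[[20,0,0],[0,0,0]],[[15,0,0],[0,0,0]],[[10,0,0],[0,0,0]],[[10,0,0],[0,0,0]],[[8,0,0],[0,0,0]],[[8,0,0],[0,0,0]],[[0,0,0],[0,0,0]],[[0,0,0],[0,0,0]]]}}

```text
time: 12.88
position: [0.6107, -0.0621, 0.2123]
eef_rot: [[-0.004, 1.0, 0.001], [1.0, 0.004, 0.008], [0.008, 0.001, -1.0]]
contact_force: [-0.5, -1.0, -3.6]
width: 0.0089
grip_force: 62.2
```

```bash
python3 inhand.py 4; python3 -c "
import cv2
a=cv2.imread('pics/side4.png')[180:330,230:400];cv2.imwrite('pics/c4.png',cv2.resize(a,None,fx=3.5,fy=3.5,interpolation=2))"
```

```text
[ 0.6107 -0.0621  0.2123] [[-0.003981727037342169, 0.9999916420149375, 0.0009283049441579328], [0.9999565430309879, 0.003973758501134121, 0.008433344110792893], [0.008429584765365258, 0.0009618438770998491, -0.9999640078308019]]
side 955 o [ 0.6097 -0.0588  0.0629] seat [ 0.611  -0.0545  0.1928] e 0.9215348828728231 rotvec rel tool [-0.0422  0.0102 -0.0069]
top 0 o [ 0.6108 -0.0609  0.0643] seat [ 0.6107 -0.062   0.1943] e nan rotvec rel tool [0. 0. 0.]
both o [ 0.6097 -0.0588  0.0629] seat [ 0.611  -0.0545  0.1928] 0.9215348828728231 rv [-0.0422  0.0102 -0.0069]
[[ 1.      0.0028  0.0094]
 [-0.0031  0.9994  0.0338]
 [-0.0093 -0.0338  0.9994]]
  return _methods._mean(a, axis=axis, dtype=dtype,
  ret = ret.dtype.type(ret / rcount)
```

View pics/c4.png

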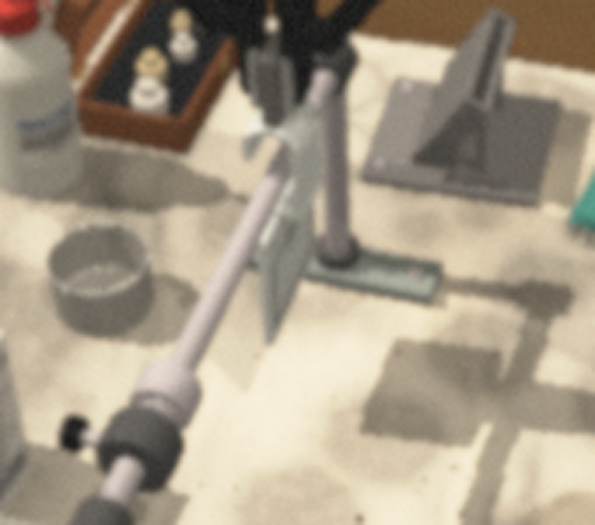

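The rail passes through the hook opening (crop ≈ 275,170), with the lip on the far side. Lowering now.

>>> {"api": "move_arm", "payload": {"deltas": [[[0,0,-7],[0,0,0]],[[0,0,-7],[0,0,0]],[[0,0,-6],[0,0,0]],[[0,0,-4],[0,0,0]],[[0,0,-2],[0,0,0]],[[0,0,0],[0,0,0]],[[0,0,0],[0,0,0]]]}}

```text
time: 13.85
position: [0.611, -0.0621, 0.1865]
eef_rot: [[-0.004, 1.0, 0.001], [1.0, 0.004, 0.008], [0.008, 0.002, -1.0]]
contact_force: [0.1, 0.6, -2.9]
width: 0.0091
grip_force: 62.1
```

>>> {"api": "move_arm", "payload": {"deltas": [[[0,0,-1],[0,0,0]],[[0,0,-1],[0,0,0]],[[0,0,0],[0,0,0]],[[0,0,0],[0,0,0]]]}}

```text
time: 14.35
position: [0.6109, -0.062, 0.1843]
eef_rot: [[-0.004, 1.0, 0.001], [1.0, 0.004, 0.008], [0.008, 0.001, -1.0]]
contact_force: [-0.9, 0.3, -3.4]
width: 0.0095
grip_force: 62.1
```

>>> {"api": "move_arm", "payload": {"deltas": [[[0,0,-1],[0,0,0]],[[0,0,-1],[0,0,0]],[[0,0,0],[0,0,0]],[[0,0,0],[0,0,0]]]}}

```text
time: 14.85
position: [0.6111, -0.0621, 0.1836]
eef_rot: [[-0.004, 1.0, 0.002], [1.0, 0.004, 0.009], [0.009, 0.002, -1.0]]
contact_force: [-4.1, 0.5, 5.8]
width: 0.009
grip_force: 63.9
```

>>> {"api": "move_arm", "payload": {"deltas": [[[-1,0,0.5],[0,0,0]],[[0,0,0],[0,0,0]],[[0,0,0],[0,0,0]],[[0,0,0],[0,0,0]]]}}

```text
time: 15.35
position: [0.6108, -0.062, 0.1836]
eef_rot: [[-0.004, 1.0, 0.003], [1.0, 0.004, 0.008], [0.008, 0.003, -1.0]]
contact_force: [2.5, -0.1, 5.3]
width: 0.0091
grip_force: 63.4
```

>>> {"api": "move_arm", "payload": {"deltas": [[[0.4,3,0],[0,0,0]],[[0,6,0],[0,0,0]],[[0,10,0],[0,0,0]],[[0,10,0],[0,0,0]],[[0,10,0],[0,0,0]],[[0,10,0],[0,0,0]],[[0,10,0],[0,0,0]],[[0,10,0],[0,0,0]],[[0,10,0],[0,0,0]],[[0,10,0],[0,0,0]],[[0,10,0],[0,0,0]],[[0,10,0],[0,0,0]],[[0,10,0],[0,0,0]],[[0,6,0],[0,0,0]],[[0,0,0],[0,0,0]],[[0,0,0],[0,0,0]]]}}

```text
time: 17.35
position: [0.6109, 0.0614, 0.1836]
eef_rot: [[-0.003, 1.0, 0.003], [1.0, 0.003, 0.007], [0.007, 0.003, -1.0]]
contact_force: [1.7, -3.3, 6.5]
width: 0.0095
grip_force: 63.9
```

>>> {"api": "move_arm", "payload": {"deltas": [[[0,6,0],[0,0,0]],[[0,6,0],[0,0,0]],[[0,4,0],[0,0,0]],[[0,4,0],[0,0,0]],[[0,3,0],[0,0,0]],[[0,2,0],[0,0,0]],[[0,2,0],[0,0,0]],[[0,0,0],[0,0,0]],[[0,0,0],[0,0,0]]]}}

```text
time: 18.48
position: [0.611, 0.087, 0.1836]
eef_rot: [[-0.002, 1.0, 0.003], [1.0, 0.002, 0.006], [0.006, 0.003, -1.0]]
contact_force: [1.2, -7.7, 7.2]
width: 0.0095
grip_force: 63.9
```

```bash
cat > slv.py <<'E'
from h import *
import sys
for n in ('side','top'):
    im,d=optics.grab_frame(n);W=cloud(n,d).reshape(-1,3);r=np.hypot(W[:,0]-.611,W[:,2]-.165);k=(r>.011)&(r<.022)&(W[:,2]>.155)
    print(n,*['%.3f:%d %.1f'%(lo,(q:=k&(W[:,1]>lo)&(W[:,1]<=lo+.003)).sum(),1000*np.median(r[q]) if q.any() else 0) for lo in np.arange(.06,.155,.003)])
    if n=='side': save(cv2.resize(im[200:340,220:380],None,fx=4,fy=4,interpolation=2),sys.argv[1])
s=manip.observe();print(s['position'],s['contact_force'],s['time'])
E
python3 slv.py s5.png
```

```text
side 0.060:0 0.0 0.063:0 0.0 0.066:5 13.6 0.069:11 15.3 0.072:12 15.6 0.075:8 14.7 0.078:9 16.0 0.081:14 15.0 0.084:12 14.6 0.087:19 14.1 0.090:15 13.6 0.093:20 13.4 0.096:26 14.9 0.099:35 15.4 0.102:17 15.2 0.105:32 15.5 0.108:26 15.6 0.111:28 15.4 0.114:29 15.6 0.117:32 15.7 0.120:44 14.9 0.123:12 14.1 0.126:3 17.3 0.129:35 18.8 0.132:36 18.4 0.135:38 18.4 0.138:34 18.9 0.141:44 18.7 0.144:40 18.5 0.147:82 17.3 0.150:69 15.2 0.153:0 0.0
top 0.060:0 0.0 0.063:1 16.0 0.066:1 13.2 0.069:4 14.7 0.072:3 16.3 0.075:0 0.0 0.078:0 0.0 0.081:0 0.0 0.084:0 0.0 0.087:0 0.0 0.090:0 0.0 0.093:0 0.0 0.096:0 0.0 0.099:0 0.0 0.102:0 0.0 0.105:0 0.0 0.108:0 0.0 0.111:0 0.0 0.114:0 0.0 0.117:0 0.0 0.120:0 0.0 0.123:0 0.0 0.126:0 0.0 0.129:0 0.0 0.132:0 0.0 0.135:0 0.0 0.138:0 0.0 0.141:0 0.0 0.144:0 0.0 0.147:0 0.0 0.150:0 0.0 0.153:0 0.0
[0.61099159 0.0869736  0.18358321] [ 0.50915336 -7.31229544  7.50671125] 18.575
```

View pics/s5.png

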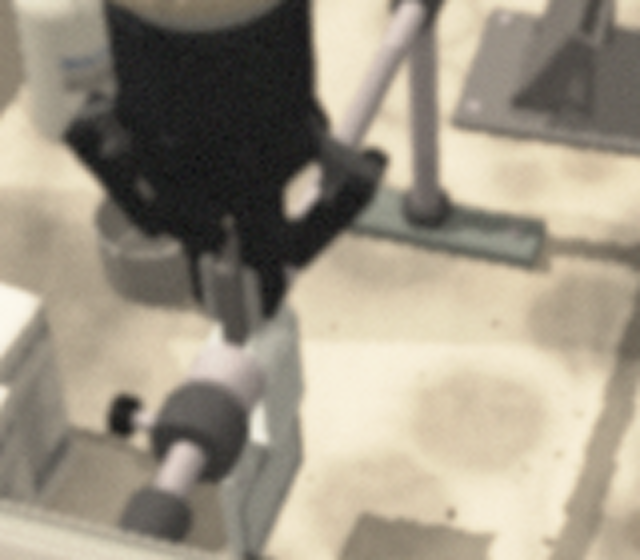

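>>> {"api": "move_arm", "payload": {"deltas": [[[0,1,0.5],[0,0,0]],[[0,1,0],[0,0,0]],[[0,1,0],[0,0,0]],[[0,1,0],[0,0,0]],[[0,1,0],[0,0,0]],[[0,0,0],[0,0,0]],[[0,0,0],[0,0,0]]]}}

```text
time: 19.45
position: [0.6108, 0.0924, 0.1836]
eef_rot: [[-0.002, 1.0, 0.002], [1.0, 0.002, 0.006], [0.006, 0.002, -1.0]]
contact_force: [1.6, -6.0, 4.9]
width: 0.0094
grip_force: 63.3
```

>>> {"api": "move_arm", "payload": {"deltas": [[[0,1,0],[0,0,0]],[[0,1,0],[0,0,0]],[[0,0,0],[0,0,0]]]}}

```text
time: 19.82
position: [0.6108, 0.0928, 0.1837]
eef_rot: [[-0.001, 1.0, 0.002], [1.0, 0.001, 0.004], [0.004, 0.002, -1.0]]
contact_force: [1.5, -9.8, 5.5]
width: 0.0092
grip_force: 63.6
```

>>> {"api": "move_arm", "payload": {"deltas": [[[0,1,0],[0,0,0]],[[0,0,0],[0,0,0]],[[0,0,0],[0,0,0]]]}}

```text
time: 20.2
position: [0.6108, 0.0931, 0.1837]
eef_rot: [[-0.0, 1.0, 0.002], [1.0, 0.0, 0.003], [0.003, 0.002, -1.0]]
contact_force: [0.5, -12.1, 6.5]
width: 0.0091
grip_force: 63.7
```

>>> {"api": "move_arm", "payload": {"deltas": [[[0,-1,0.3],[0,0,0]],[[0,-1,0.2],[0,0,0]],[[0,-0.5,0],[0,0,0]],[[0,0,0],[0,0,0]],[[0,0,0],[0,0,0]]]}}

```text
time: 20.82
position: [0.6108, 0.0929, 0.1837]
eef_rot: [[-0.002, 1.0, 0.002], [1.0, 0.002, 0.006], [0.006, 0.002, -1.0]]
contact_force: [2.4, -4.5, 1.6]
width: 0.0097
grip_force: 62.9
```

```bash
python3 slv.py s6.png
```

```text
side 0.060:0 0.0 0.063:0 0.0 0.066:0 0.0 0.069:0 0.0 0.072:10 15.3 0.075:8 15.0 0.078:10 15.5 0.081:12 14.9 0.084:12 15.2 0.087:9 15.0 0.090:16 14.6 0.093:14 15.6 0.096:22 14.1 0.099:19 14.2 0.102:26 13.9 0.105:41 15.8 0.108:16 15.1 0.111:31 15.2 0.114:32 15.4 0.117:25 15.2 0.120:27 15.6 0.123:28 15.5 0.126:11 16.6 0.129:35 18.4 0.132:31 18.8 0.135:42 18.6 0.138:38 18.5 0.141:34 18.4 0.144:45 18.2 0.147:85 16.9 0.150:60 15.3 0.153:0 0.0
top 0.060:1 12.1 0.063:2 12.4 0.066:1 14.3 0.069:0 0.0 0.072:4 14.8 0.075:7 13.8 0.078:3 13.5 0.081:0 0.0 0.084:0 0.0 0.087:0 0.0 0.090:0 0.0 0.093:0 0.0 0.096:0 0.0 0.099:0 0.0 0.102:0 0.0 0.105:0 0.0 0.108:0 0.0 0.111:0 0.0 0.114:0 0.0 0.117:0 0.0 0.120:0 0.0 0.123:0 0.0 0.126:0 0.0 0.129:0 0.0 0.132:0 0.0 0.135:0 0.0 0.138:0 0.0 0.141:0 0.0 0.144:0 0.0 0.147:0 0.0 0.150:0 0.0 0.153:0 0.0
[0.61079581 0.09291523 0.1836867 ] [ 2.26337769 -7.36729641  2.17076261] 20.925
```

>>> {"api": "move_arm", "payload": {"deltas": [[[0,0,0],[0,0,0]],[[0,0,0],[0,0,0]],[[0,0,0],[0,0,0]],[[0,0,0],[0,0,0]],[[0,0,0],[0,0,0]],[[0,0,0],[0,0,0]]], "gripper": -0.3}}

```text
time: 21.68
position: [0.6103, 0.0955, 0.1838]
eef_rot: [[-0.004, 1.0, 0.001], [1.0, 0.004, 0.008], [0.008, 0.001, -1.0]]
contact_force: [0.1, 0.8, -0.7]
width: 0.0296
grip_force: 0.0
```

```bash
python3 slv.py s7.png | grep -v top
```

```text
side 0.060:0 0.0 0.063:0 0.0 0.066:0 0.0 0.069:0 0.0 0.072:1 18.6 0.075:1 17.8 0.078:3 17.0 0.081:2 16.6 0.084:5 15.1 0.087:10 15.9 0.090:11 14.2 0.093:23 13.8 0.096:21 14.3 0.099:20 13.8 0.102:28 14.4 0.105:34 15.6 0.108:21 15.1 0.111:26 15.8 0.114:30 15.5 0.117:31 15.5 0.120:28 15.3 0.123:28 15.5 0.126:11 16.4 0.129:31 18.5 0.132:38 18.6 0.135:36 18.4 0.138:42 18.4 0.141:40 18.3 0.144:32 18.8 0.147:85 17.1 0.150:69 15.3 0.153:0 0.0
[0.61029625 0.09551363 0.18376181] [ 0.53295017 -0.77511611 -0.94726249] 21.775
```

Released; the sleeve remains home. Lifting away.

>>> {"api": "move_arm", "payload": {"deltas": [[[0,0,8],[0,0,0]],[[0,0,12],[0,0,0]],[[0,0,25],[0,0,0]],[[0,0,40],[0,0,0]],[[-10,-20,50],[0,0,0]],[[-30,-30,30],[0,0,0]],[[-30,-30,0],[0,0,0]],[[-30,-30,0],[0,0,0]],[[0,0,0],[0,0,0]],[[0,0,0],[0,0,0]]]}}

```text
time: 23.02
position: [0.5106, -0.0141, 0.3496]
eef_rot: [[-0.004, 1.0, 0.003], [1.0, 0.004, 0.009], [0.009, 0.003, -1.0]]
contact_force: [0.4, 0.5, 0.8]
width: 0.0298
grip_force: 0.0
```

```bash
python3 slv.py s8.png; python3 - <<'E'
from model import *
np.set_printoptions(precision=4,suppress=True)
A=[];o0=np.array([.611,.091,.035])
for n in('side','top'):
    im,d=optics.grab_frame(n);W=cloud(n,d).reshape(-1,3);L=W-o0
    k=(abs(L[:,1])<.05)&(abs(L[:,0])<.024)&(L[:,2]>-.01)&(L[:,2]<.2)&~((L[:,1]>.017)&(L[:,2]>.1))&~((L[:,2]>.115)&(L[:,2]<.14)&(abs(L[:,1])>.02));A.append(W[k])
    r,o,e=fit_tag(W[k],np.eye(3),o0);print(n,k.sum(),o,o+.13*r[:,2],e,Ro.from_matrix(r).as_rotvec())
E
```

```text
side 0.060:0 0.0 0.063:0 0.0 0.066:0 0.0 0.069:2 12.2 0.072:12 14.4 0.075:15 15.0 0.078:23 14.6 0.081:12 15.1 0.084:23 14.7 0.087:19 14.6 0.090:16 14.3 0.093:22 14.0 0.096:22 14.5 0.099:19 13.2 0.102:30 15.3 0.105:32 14.8 0.108:20 15.0 0.111:27 15.6 0.114:30 15.6 0.117:29 15.7 0.120:27 15.8 0.123:31 15.4 0.126:13 17.4 0.129:29 18.3 0.132:32 18.5 0.135:45 18.5 0.138:35 18.4 0.141:42 18.4 0.144:43 18.3 0.147:80 17.1 0.150:64 15.1 0.153:0 0.0
top 0.060:0 0.0 0.063:0 0.0 0.066:1 11.4 0.069:1 11.5 0.072:13 14.1 0.075:13 16.1 0.078:8 15.5 0.081:7 13.1 0.084:7 14.5 0.087:6 14.8 0.090:7 14.6 0.093:8 15.9 0.096:4 14.6 0.099:8 15.6 0.102:6 13.0 0.105:6 14.5 0.108:7 14.6 0.111:12 16.1 0.114:17 16.4 0.117:15 16.9 0.120:16 15.3 0.123:20 16.8 0.126:17 16.1 0.129:22 17.8 0.132:19 19.2 0.135:19 18.3 0.138:14 19.1 0.141:19 18.0 0.144:21 17.2 0.147:17 19.3 0.150:12 19.0 0.153:1 14.6
[ 0.51076686 -0.01357255  0.34889235] [-0.99890894  0.59286479  0.96144593] 23.125
side 1080 [0.6151 0.0906 0.0346] [0.6108 0.0899 0.1645] 0.36729802287351343 [ 0.0054 -0.0329 -0.0026]
top 224 [0.6101 0.0848 0.0368] [0.6112 0.0871 0.1668] 1.140470635599419 [-0.0185  0.0077 -0.045 ]
```

View pics/s8.png

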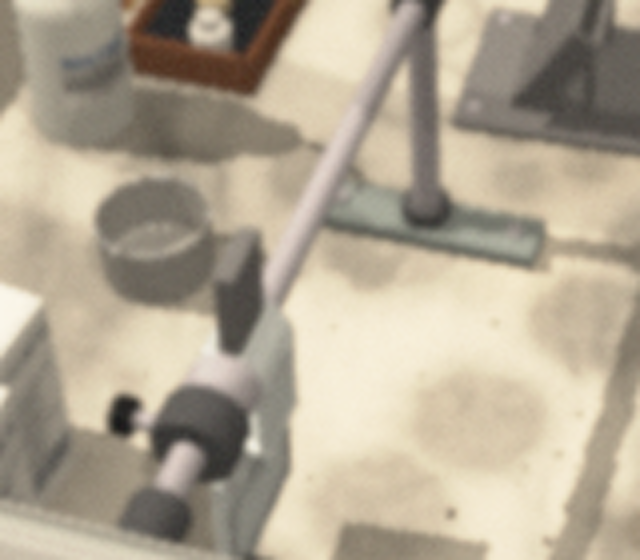

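The tag hangs on the rail, upright to within 2°, with its seat within about 1 mm of the axis. It is pressing the sleeve against the collar (crop ≈ 220,385), and the robot is clear of it.

```bash
python3 -c "
from plant import job;print(job.finish_job())"
```

```text
the job is handed in; nothing more can be done
None
```

I hung the tag by its hook on the left half of the rail and released it; the last camera fit shows it holding the sleeve fully home, and the job is handed in (the hand-in returned no verdict).

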